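# Slide the board carrier into its locating notches and latch it

## Task

Without gripping or lifting anything, push the black board carrier along the rails of the test fixture with your fingertips, gently, towards the latch end, until you feel it drop down level into its locating notches; do not ram it or push it past them. Then push the steel turn latch by its upright pin until it is fully closed over the front edge of the seated carrier. Leave the screwdriver, tweezers and solder spool beside the fixture where they are.

Things in the scene. Friction and masses are not known exactly. Their poses are not given: they have to be found in the camera images.
- fixture: Fixed fixture: grey base 300 x 132 x 8 mm, two aluminium rails along it. Origin: centre of underside; +x along the rails to the latch end, +z up. Rails 34 to 58 mm either side of the centre line, tops 20 mm above the bench; side lips with inner faces at y = +-59, tops at 29. Notches 20 long, 6 deep: x = +96 in the inner tracks (34 to 46 off centre), x = +24 in the outer tracks (46 to 58).
- channel_mouth (a point): Middle of the -x end of the open channel between the rails, on its floor: fixture x = -150 mm, y = 0, 8 mm above the bench. The channel is 68 mm wide, floor at 8 mm, open at this end and above; in it are only low screw heads (to 11 mm) and, at fixture x = +138 mm, the latch post (24 mm diameter, top at 29 mm).
- carrier: Loose black plate 100 (along the rails) x 116 x 6 mm, about 0.37 kg, a green board fixed on it. Origin: its centre, level with the undersides of its feet; axes as the fixture's. Plate 5 to 11 mm above the origin, board parts to 16. Feet 12 x 8 x 5 mm: front x = +36, y = +-40, rear x = -36, y = +-52. Starts 90 to 145 mm short of the seat with its feet on the rail tops (origin at 20 mm).
- carrier_rear (a point): Middle of the carrier's rear edge, 50 mm behind its origin and 8 mm above it. Sliding, the plate is 25 to 31 mm above the bench; seated, 20 to 26. Fingertips that reach down into the channel behind it can push it here; sliding takes a few newtons.
- seat (a point): Where the carrier's origin is when seated: fixture x = +60 mm, y = 0, 15 mm above the bench. All four feet drop together (5 mm), the plate then lies flat on the rails, and the notch ends stop it within 4 mm either way.
- latch_pivot (a point): Top of the latch arm on its upright pivot axis, at fixture x = +138 mm, y = 0, 35 mm above the bench.
- latch_pin (a point): Centre of the upright black pin (10 mm diameter, from 35 to 61 mm above the bench; this point at 61 mm, its top) near the free end of the latch arm, 44 mm from the pivot axis.
- latch (a joint): Turn latch angle about its upright axis: 0 = closed (arm to fixture -x, over the carrier's front edge; end stop), 1.57 = open (arm to fixture +y). Starts at 1.35 to 1.7. Arm 14 mm wide, 29 to 35 mm above the bench: clears the seated carrier, is blocked by one not dropped. Needs about 1 N at the pin; stays where left.
- screwdriver: Loose red precision screwdriver, 12 x 99 x 12 mm, lying on the bench on the -y side of the fixture. Origin: centre of its underside, y along its length.
- tweezers: Loose dark tweezers, 12 x 122 x 8 mm, lying on the bench on the +y side of the fixture. Origin: centre of the underside, y along the length.
- spool: Loose solder spool, 52 mm diameter, 56 mm high, standing on the bench on the -y side of the fixture. Origin: centre of its underside.

How it is judged:
By the outcome, as a careful person would: the job done as asked, in the order asked, and still so for the second after the job is handed in, with the robot touching nothing.
It also fails if it takes over 51 s, if anything falls off the work surface, if the arm or the gripper's body presses on something with over 40 N, if the wrist force passes 120 N, or if a joint passes its speed limit or range.

## Robot

A 6-joint arm with a two-finger parallel gripper is mounted at the origin on a cart in front of the work surface, level with it; the furniture and walls round the work are solid. World frame = base frame: x ahead of the robot, y to its left, z up, the work surface at z = 0. Lengths are in m, angles in degrees, forces in N, time in s.
With the tool pointing down it reaches from about 0.3 to 0.75 m from the base axis. Payload 8.5 kg.
Tool frame: the origin (TCP) lies midway between the tips of the shut fingers; the grasp point (between the pads) lies 19 mm behind it (env.pinch_z is the z of the grasp point in the tool frame, in m); z points along the fingers, y is the line along which they close (so a half turn about z gives the same grasp; the last joint's range is limited). The gripper opens to 85 mm and grips with 20 to 120 N. Pads are 22 mm wide; open, the fingers measure 114 mm over their backs; the gripper's body (76 mm by 85 mm) begins 54 mm behind the grasp point. The pads swing forward as they close: fully open they stand 13 mm farther back than shut.
Start: joints at [61.289, 21.807, 74.336, -0, 83.858, -12.336], TCP at [0.155, 0.528, 0.196] pointing down, gripper open.
Joint ranges: [-178.18, 178.18], [-50.72, 133.34], [12.68, 142.11], [-81.47, 261.47], [9.98, 163.14], [-165.26, 165.26]. Speed limits (degrees/s): [136.94, 136.94, 180, 180, 180, 180].

## Interface

Orientations are given as a 3x3 rotation matrix whose columns are the frame's x, y, z axes.
In Python, from rig import env gives the robot as it stands.
- The arm moves only by the tool arm_command, never from a script. Its argument "deltas" is a list of rows, each an object of numbers: "rx", "ry", "rz": the turn, a rotation vector about the tool's x, y, z in rad; "dx", "dy", "dz": the shift along the tool's x, y, z in m; "fingers": the finger opening in m, from 0 to 0.0854. In form: [{"rx": .., "ry": .., "rz": .., "dx": .., "dy": .., "dz": .., "fingers": ..}, ...]. A call has 1 to 12 rows; each row shifts and turns the commanded pose from where the row before left it, along the tool's axes as they then stand; what a row does not reach is not made up. A row lasts 1/10 s, in which the tool goes at most 50 mm and 8.59 degrees, less where a joint would pass 70% of its speed; a pose out of reach is approached as far as the arm can. A call is refused whole if a number of a shift passes 0.05 or a number of a turn 0.15, either way. A call with a gripper value outside its range is refused whole. The fingers move at their own pace and stop on an object; "squeeze" is the grip in N (left out, the last holds). Time passes only in rows, so rows that do not move let the fingers close. It gives the time, the measured TCP pose, the force, the opening and the grip force at its end, in the units of the state.
- env.observe(): the state, without advancing time (a new reading comes with each control period).
- env.get_image(name): name is "side" or "top"; returns a dict with "color" (420x560x3 uint8, blue, green, red), "camera_matrix" (3x3 intrinsics, pixels), "eye" and "orientation" of the camera in the world. Camera axes: x right, y up, looking along -z (the intrinsics and any distortion apply to the point x, -y, -z); pixel columns grow to the right and rows downward; lengths in m; the calibration is good to about 2 mm. A picture is of the moment at which its call begins. There is no depth.
- env.close_job(): hands the job in; it is judged then, once.
Trained networks look in a picture, given as the dict that the camera call returned (one of the last four; its "shot" number tells which), for a name from the list of things; names that differ only in an ending like _2 or _b are one class to them, and where a whole thing is asked for, a point or a joint stands for the part that bears it (a point fixed in the world has none). Each returns a list of dicts, best first, with "p" (0 to 1); they miss things now and then, are a little off and sometimes report something else, mostly with a low value. They report only what shows in the picture. A call takes as long as a camera call.
- env.look_for(query, picture): "box" ([left, top, right, bottom] in pixels, round what is visible of it).
- env.tip_of(query, picture): "location" ([column, row] in pixels: a listed point, or the origin of a listed thing).
The state is a dict: "time_s": time; "q": joint angles; "qvel": joint speeds; "joint_efforts": joint torques, N m; "position": TCP position; "tool_rot": TCP orientation; "ft_force": force on the tool from outside, world axes, zero at the start; "wrist_torque": the same for the moment, N m; "grip_width": finger opening in m; "gripper_force": force on a finger pad.
Only numpy, scipy, OpenCV 4.12 (cv2) and the standard library are available. Lean on these libraries where they do the work, as an engineer would, in place of code of your own. Each camera call takes 0.05 s, during which the arm holds its last target. There are 200 camera calls.

## Working session

There is one attempt and no reset: what is moved stays moved. The work goes in short steps, Python scripts to look and compute and a tool call to move; the robot and the scene stay as the last step left them, time stands still between calls to the robot, and variables do not carry over. Pictures are saved under pics/ and viewed, at most 10 in all, crops included, and the job is handed in when it is done.

Besides the shell and the picture viewer there is one more tool, called after "Emit:" as name(argument=value, ...), one argument or row to a line, values as JSON. arm_command: Moves the arm, as the interface text tells. Its arguments: {"type":"object","properties":{"deltas":{"type":"array"},"squeeze":{"type":"number"}},"required":["deltas"]}

```bash
mkdir -p pics
cat > h.py <<'E'
import numpy as np, cv2
from rig import env
def ray(im,px):
    K=np.array(im["camera_matrix"]);d=np.linalg.inv(K)@[px[0],px[1],1]
    R=np.array(im["orientation"]);v=R@[d[0],-d[1],-d[2]]
    return np.array(im["eye"]),v/np.linalg.norm(v)
def atz(im,px,z):
    e,v=ray(im,px);return e+v*(z-e[2])/v[2]
def tri(rs):
    A=sum(np.eye(3)-np.outer(v,v) for e,v in rs);b=sum((np.eye(3)-np.outer(v,v))@e for e,v in rs)
    return np.linalg.solve(A,b)
def proj(im,P):
    p=np.array(im["orientation"]).T@(np.array(P)-im["eye"]);q=np.array(im["camera_matrix"])@[p[0],-p[1],-p[2]]
    return q[:2]/q[2]
E
python3 - <<'E'
from h import *
np.set_printoptions(precision=3,suppress=True)
s=env.observe();print(s["tool_rot"],s["position"],s["grip_width"],s["time_s"])
a=env.get_image("top");b=env.get_image("side")
print([k for k in a],a["eye"],b["eye"])
cv2.imwrite("pics/1.png",np.vstack([a["color"]]));cv2.imwrite("pics/2.png",b["color"])
for n in ["fixture","channel_mouth","carrier","carrier_rear","seat","latch_pivot","latch_pin","screwdriver","tweezers","spool"]:
    A=env.tip_of(n,a);B=env.tip_of(n,b)
    print(n,[(np.round(x["location"]),round(x["p"],2)) for x in A[:2]],[(np.round(x["location"]),round(x["p"],2)) for x in B[:2]],end=" ")
    if A and B:print(tri([ray(a,A[0]["location"]),ray(b,B[0]["location"])]))
    else: print()
E
```

```text
[[-0.959  0.282 -0.001]
 [ 0.282  0.959 -0.001]
 [ 0.    -0.001 -1.   ]] [0.155 0.527 0.195] 0.0855346895807006 0.0
['color', 'camera_matrix', 'eye', 'orientation', 'shot'] [ 0.464 -0.246  0.927] [ 0.506 -1.05   0.377]
fixture [(array([285., 220.]), 0.8), (array([216., 210.]), 0.63)] [(array([276., 257.]), 0.69)] [ 0.521 -0.278 -0.004]
channel_mouth [(array([356., 228.]), 0.83)] [(array([260., 300.]), 0.87), (array([350., 253.]), 0.67)] [ 0.501 -0.425  0.005]
carrier [(array([317., 224.]), 0.93), (array([254., 216.]), 0.27)] [(array([271., 262.]), 0.9)] [ 0.512 -0.341  0.019]
carrier_rear [(array([344., 230.]), 0.71)] [(array([266., 276.]), 0.56), (array([260., 192.]), 0.45)] [ 0.502 -0.396  0.025]
seat [(array([256., 214.]), 0.63)] [(array([280., 232.]), 0.9)] [ 0.529 -0.218  0.012]
latch_pivot [(array([215., 207.]), 0.97)] [] 
latch_pin [(array([214., 228.]), 0.81)] [(array([261., 189.]), 0.83), (array([332., 273.]), 0.61)] [ 0.498 -0.139  0.062]
screwdriver [(array([316., 176.]), 0.74)] [(array([332., 270.]), 0.77)] [ 0.607 -0.341  0.003]
tweezers [(array([320., 226.]), 0.71), (array([275., 267.]), 0.52)] [(array([221., 248.]), 0.75)] [ 0.473 -0.348  0.048]
spool [(array([278., 162.]), 0.67)] [(array([349., 251.]), 0.75)] [ 0.642 -0.262 -0.004]
```

View pics/1.png

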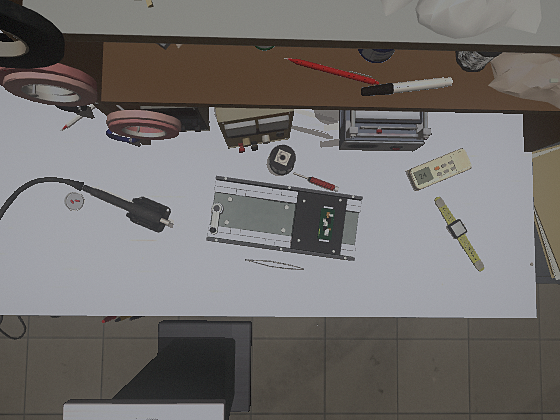

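View pics/2.png

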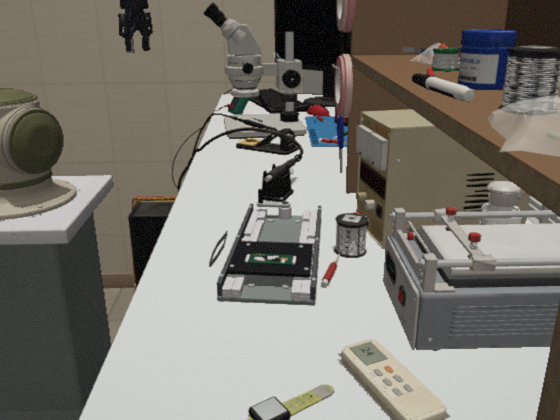

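```bash
cat > fit.py <<'E'
from h import *
from scipy.optimize import least_squares
def model(p):
    x,y,t,c,l=p;R=np.array([[np.cos(t),-np.sin(t)],[np.sin(t),np.cos(t)]])
    f=lambda a,b,z:np.r_[R@[a,b]+[x,y],z]
    return f,{"fixture":f(0,0,0),"channel_mouth":f(-.15,0,.008),"carrier":f(c,0,.02),"carrier_rear":f(c-.05,0,.028),"seat":f(.06,0,.015),
     "latch_pivot":f(.138,0,.035),"latch_pin":f(.138-.044*np.cos(l),.044*np.sin(l),.061)}
def fit(ims,p0=(.521,-.278,1.436,-.065,1.5),pr=True,zc=None):
    obs=[]
    for im in ims:
        for n in model(p0)[1]:
            for o in env.tip_of(n,im)[:2]:
                if o["p"]>.3 and np.linalg.norm(proj(im,model(p0)[1][n])-o["location"])<12: obs.append((im,n,o["location"]));break
    r=lambda p:np.concatenate([proj(im,model(p)[1][n])-l for im,n,l in obs])
    s=least_squares(r,p0,loss="soft_l1",x_scale=[.01,.01,.05,.01,.1])
    if pr:
        for (im,n,l),e in zip(obs,r(s.x).reshape(-1,2)):print(n,im["shot"],e.round(1))
    return s.x
E
python3 - <<'E'
from fit import *
a=env.get_image("top");b=env.get_image("side")
p=fit([a,b]);print(p.round(4));f,m=model(p)
tiles=[]
for im,(c0,r0,c1,r1) in ((a,(195,140,375,275)),(b,(200,185,380,320))):
    k=4;g=cv2.resize(im["color"][r0:r1,c0:c1],None,fx=k,fy=k,interpolation=cv2.INTER_CUBIC)
    def P(w):return tuple(int(v) for v in (proj(im,w)+.5-[c0,r0])*k)
    for z,h,col in((.008,.066,(0,0,255)),(.029,.059,(255,0,255))):
        cv2.polylines(g,[np.array([P(f(sx*.15,sy*h,z)) for sx,sy in((-1,-1),(1,-1),(1,1),(-1,1))])],True,col,1)
    c=p[3];cv2.polylines(g,[np.array([P(f(c+sx*.05,sy*.058,.031)) for sx,sy in((-1,-1),(1,-1),(1,1),(-1,1))])],True,(0,255,255),1)
    for n in("latch_pivot","latch_pin"):cv2.circle(g,P(m[n]),4,(0,255,0),1)
    cv2.imwrite(f"pics/o{im['shot']}.png",g);print(im["shot"],g.shape)
E
ls pics
```

```text
fixture 3 [-1.  1.]
channel_mouth 3 [ 0.1 -0.2]
carrier 3 [ 0.2 -2.4]
carrier_rear 3 [-0.1 -1.8]
seat 3 [0.9 1. ]
latch_pivot 3 [ 0.9 -1.9]
latch_pin 3 [0.  1.9]
fixture 4 [ 0.2 -1. ]
channel_mouth 4 [ 0.2 -0.3]
carrier 4 [-2.4  1.8]
carrier_rear 4 [-0.9 -2. ]
seat 4 [ 2.7 -2.4]
latch_pivot 4 [-0.1  1.9]
[ 0.5229 -0.2729  1.4301 -0.0721  1.4116]
3 (540, 720, 3)
4 (540, 720, 3)
1.png
2.png
o3.png
o4.png
```

View pics/o3.png

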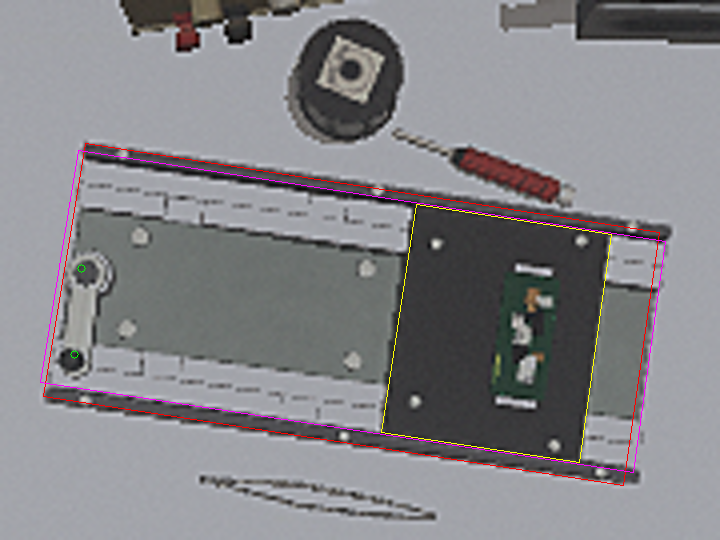

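View pics/o4.png

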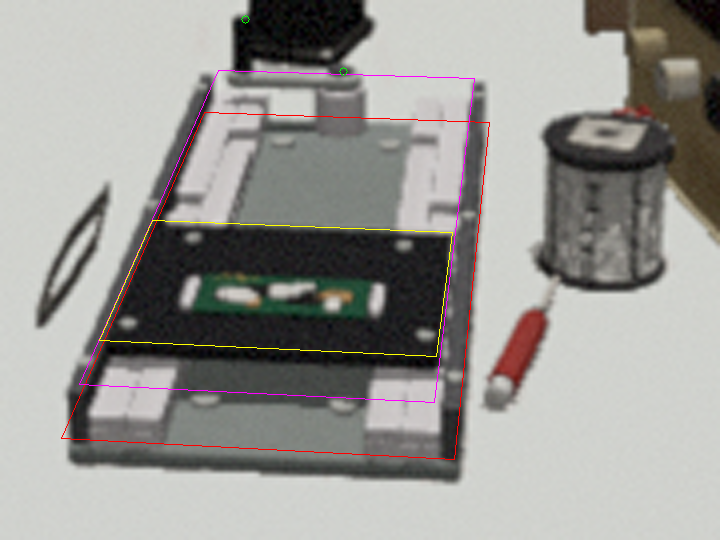

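```bash
cat > man.py <<'E'
from fit import *
a=env.get_image("top");b=env.get_image("side")
T=lambda c,r:np.array([195+c/4-.5,140+r/4-.5]);S=lambda c,r:np.array([200+c/4-.5,185+r/4-.5])
def pts(p,l):
    f,m=model(p);c=p[3];o=[]
    for q,s in zip([(85,143),(670,228),(638,482),(45,396)],[(1,-1),(-1,-1),(-1,1),(1,1)]):o.append((a,f(s[0]*.15,s[1]*.066,.029),T(*q),1))
    for q,s in zip([(70,463),(460,480)],[1,-1]):o.append((b,f(-.15,s*.066,0),S(*q),1))
    for q,s in zip([(205,78),(485,85)],[1,-1]):o.append((b,f(.15,s*.0625,.029),S(*q),1))
    for q,s in zip([(415,205),(610,236),(580,462),(381,433)],[(1,-1),(-1,-1),(-1,1),(1,1)]):o.append((a,f(c+s[0]*.05,s[1]*.058,.031),T(*q),1))
    for q,s in zip([(155,225),(452,235)],[(1,1),(1,-1)]):o.append((b,f(c+s[0]*.05,s[1]*.058,.031),S(*q),1))
    o.append((a,m["latch_pivot"],T(87,272),1));o.append((a,m["latch_pin"],T(74,357),1));o.append((b,m["latch_pivot"],S(343,71),1))
    return o
r=lambda p:np.concatenate([proj(im,w)-q for im,w,q,_ in pts(p,0)])
s=least_squares(r,(.521,-.278,1.436,-.065,1.5),loss="soft_l1",x_scale=[.01,.01,.05,.01,.1])
print(s.x.round(4));print(r(s.x).reshape(-1,2).round(1).tolist())
f,m=model(s.x)
for n in m:print(n,m[n].round(4))
print(np.array(a["camera_matrix"]).tolist(),a["color"].shape)
st=env.observe();R=np.array(st["tool_rot"])
print("yaw tooly",np.degrees(np.arctan2(R[1,1],R[0,1])),"fix x yaw",np.degrees(s.x[2]))
E
python3 man.py
```

```text
[ 0.5229 -0.2753  1.4386 -0.0696  1.4803]
[[-0.2, -1.0], [0.4, -0.6], [-0.1, 0.6], [-0.4, 0.8], [-1.1, 0.4], [-0.3, 0.9], [0.8, -1.4], [-1.2, -1.1], [0.1, -0.4], [0.3, -1.0], [0.1, -0.5], [0.5, -0.3], [-0.4, -1.0], [0.4, -0.7], [-0.2, -0.3], [-0.0, 0.0], [-0.5, 0.6]]
fixture [ 0.5229 -0.2753  0.    ]
channel_mouth [ 0.5031 -0.424   0.008 ]
carrier [ 0.5137 -0.3443  0.02  ]
carrier_rear [ 0.5071 -0.3939  0.028 ]
seat [ 0.5308 -0.2158  0.015 ]
latch_pivot [ 0.541  -0.1385  0.035 ]
latch_pin [ 0.4971 -0.1367  0.061 ]
[[448.14991753461004, 0.0, 284.49731774673864], [0.0, 448.14991753461004, 215.49892804009752], [0.0, 0.0, 1.0]] (420, 560, 3)
yaw tooly 73.62682363837399 fix x yaw 82.42774744099692
```

Emit:
arm_command(
  deltas=[
    {"rz": 0.1417, "fingers": 0},
    {"rz": 0.1417, "fingers": 0},
    {"rz": 0.1417},
    {"rz": 0.1417},
    {"rz": 0.1417},
    {"rz": 0.1417},
    {"rz": 0.1417},
    {"rz": 0.1417},
    {"rz": 0.1417},
    {"rz": 0.1417},
    {"dx": 0},
    {"dx": 0},
  ],
  squeeze=20,
)

```text
invalid input
```

```bash
cat > go.py <<'E'
# prints tool-frame delta from current TCP to fixture-frame target
import sys
from h import *
P=(.5229,-.2753,1.4386)
def info():
    s=env.observe();R=np.array(s["tool_rot"]);t=P[2]
    F=np.array([[np.cos(t),-np.sin(t),0],[np.sin(t),np.cos(t),0],[0,0,1]])
    pos=np.array(s["position"]);fx=F.T@(pos-[P[0],P[1],0])
    print("t",round(s["time_s"],2),"fix pos",fx.round(4),"F fix",(F.T@s["ft_force"]).round(1),"grip",round(s["grip_width"],4),"q",np.round(s["q"],0))
    E=R.T@F@np.diag([1,-1,-1]);print("rot err (tool rotvec)",cv2.Rodrigues(E)[0].ravel().round(4))
    return R,F,pos
R,F,pos=info()
if len(sys.argv)>3:
    tgt=F@np.array([float(v) for v in sys.argv[1:4]])+[P[0],P[1],0]
    print("tool delta",(R.T@(tgt-pos)).round(4))
E
python3 go.py -0.165 0 0.15
```

```text
t 2.0 fix pos [0.7475 0.4705 0.196 ] F fix [ 0.3 -0.4 -0.5] grip 0.0854 q [ 61.  22.  74.   0.  84. -12.]
rot err (tool rotvec) [-0.     -0.      1.4172]
tool delta [-0.6045 -0.8298  0.046 ]
```

Emit:
arm_command(
  deltas=[
    {"rx": 0, "ry": 0, "rz": 0.1417, "dx": 0, "dy": 0, "dz": 0, "fingers": 0},
    {"rx": 0, "ry": 0, "rz": 0.1417, "dx": 0, "dy": 0, "dz": 0, "fingers": 0},
    {"rx": 0, "ry": 0, "rz": 0.1417, "dx": 0, "dy": 0, "dz": 0, "fingers": 0},
    {"rx": 0, "ry": 0, "rz": 0.1417, "dx": 0, "dy": 0, "dz": 0, "fingers": 0},
    {"rx": 0, "ry": 0, "rz": 0.1417, "dx": 0, "dy": 0, "dz": 0, "fingers": 0},
    {"rx": 0, "ry": 0, "rz": 0.1417, "dx": 0, "dy": 0, "dz": 0, "fingers": 0},
    {"rx": 0, "ry": 0, "rz": 0.1417, "dx": 0, "dy": 0, "dz": 0, "fingers": 0},
    {"rx": 0, "ry": 0, "rz": 0.1417, "dx": 0, "dy": 0, "dz": 0, "fingers": 0},
    {"rx": 0, "ry": 0, "rz": 0.1417, "dx": 0, "dy": 0, "dz": 0, "fingers": 0},
    {"rx": 0, "ry": 0, "rz": 0.1417, "dx": 0, "dy": 0, "dz": 0, "fingers": 0},
  ],
  squeeze=20,
)

```text
time_s: 3.0
position: [0.1551, 0.5277, 0.196]
tool_rot: [[0.137, 0.991, 0.0], [0.991, -0.137, 0.0], [0.0, 0.0, -1.0]]
ft_force: [-0.3, 0.8, 0.3]
grip_width: -0.0001
gripper_force: 0.0
```

Emit:
arm_command(
  deltas=[
    {"rx": 0, "ry": 0, "rz": 0, "dx": -0.036, "dy": 0.03, "dz": 0, "fingers": 0},
    {"rx": 0, "ry": 0, "rz": 0, "dx": -0.036, "dy": 0.03, "dz": 0, "fingers": 0},
    {"rx": 0, "ry": 0, "rz": 0, "dx": -0.036, "dy": 0.03, "dz": 0, "fingers": 0},
    {"rx": 0, "ry": 0, "rz": 0, "dx": -0.036, "dy": 0.03, "dz": 0, "fingers": 0},
    {"rx": 0, "ry": 0, "rz": 0, "dx": -0.036, "dy": 0.03, "dz": 0, "fingers": 0},
    {"rx": 0, "ry": 0, "rz": 0, "dx": -0.036, "dy": 0.03, "dz": 0, "fingers": 0},
    {"rx": 0, "ry": 0, "rz": 0, "dx": -0.036, "dy": 0.03, "dz": 0, "fingers": 0},
    {"rx": 0, "ry": 0, "rz": 0, "dx": -0.036, "dy": 0.03, "dz": 0, "fingers": 0},
    {"rx": 0, "ry": 0, "rz": 0, "dx": -0.036, "dy": 0.03, "dz": 0, "fingers": 0},
    {"rx": 0, "ry": 0, "rz": 0, "dx": -0.036, "dy": 0.03, "dz": 0, "fingers": 0},
    {"rx": 0, "ry": 0, "rz": 0, "dx": -0.036, "dy": 0.03, "dz": 0, "fingers": 0},
    {"rx": 0, "ry": 0, "rz": 0, "dx": -0.036, "dy": 0.03, "dz": 0, "fingers": 0},
  ],
)

```text
time_s: 4.2
position: [0.4558, 0.0501, 0.1962]
tool_rot: [[0.132, 0.991, 0.001], [0.991, -0.132, 0.0], [0.0, 0.001, -1.0]]
ft_force: [1.3, 0.9, 0.2]
grip_width: 0.0001
gripper_force: 0.0
```

Emit:
arm_command(
  deltas=[
    {"rx": 0, "ry": 0, "rz": 0, "dx": -0.04, "dy": 0.009, "dz": 0, "fingers": 0},
    {"rx": 0, "ry": 0, "rz": 0, "dx": -0.04, "dy": 0.009, "dz": 0, "fingers": 0},
    {"rx": 0, "ry": 0, "rz": 0, "dx": -0.04, "dy": 0.009, "dz": 0, "fingers": 0},
    {"rx": 0, "ry": 0, "rz": 0, "dx": -0.04, "dy": 0.009, "dz": 0, "fingers": 0},
    {"rx": 0, "ry": 0, "rz": 0, "dx": -0.04, "dy": 0.009, "dz": 0, "fingers": 0},
    {"rx": 0, "ry": 0, "rz": 0, "dx": -0.04, "dy": 0.009, "dz": 0, "fingers": 0},
    {"rx": 0, "ry": 0, "rz": 0, "dx": -0.04, "dy": 0.009, "dz": 0, "fingers": 0},
    {"rx": 0, "ry": 0, "rz": 0, "dx": -0.04, "dy": 0.009, "dz": 0, "fingers": 0},
    {"rx": 0, "ry": 0, "rz": 0, "dx": -0.04, "dy": 0.009, "dz": 0, "fingers": 0},
    {"rx": 0, "ry": 0, "rz": 0, "dx": -0.04, "dy": 0.009, "dz": 0, "fingers": 0},
    {"rx": 0, "ry": 0, "rz": 0, "dx": -0.04, "dy": 0.009, "dz": 0, "fingers": 0},
    {"rx": 0, "ry": 0, "rz": 0, "dx": -0.035, "dy": 0.009, "dz": 0, "fingers": 0},
  ],
)

```text
time_s: 5.4
position: [0.4993, -0.4351, 0.1958]
tool_rot: [[0.132, 0.991, -0.0], [0.991, -0.132, 0.0], [-0.0, -0.0, -1.0]]
ft_force: [0.3, 0.3, 1.0]
grip_width: 0.0001
gripper_force: 0.0
```

```bash
python3 go.py -0.162 0 0.016
```

```text
t 5.4 fix pos [-0.1615  0.0023  0.1958] F fix [ 0.3 -0.3  1. ] grip 0.0001 q [-51.  34.  54.  -0.  92. -44.]
rot err (tool rotvec) [-0.0001  0.     -0.0006]
tool delta [-0.0005  0.0023  0.1798]
```

Emit:
arm_command(
  deltas=[
    {"rx": 0, "ry": 0, "rz": 0, "dx": 0, "dy": 0.0023, "dz": 0.03, "fingers": 0},
    {"rx": 0, "ry": 0, "rz": 0, "dx": 0, "dy": 0, "dz": 0.04, "fingers": 0},
    {"rx": 0, "ry": 0, "rz": 0, "dx": 0, "dy": 0, "dz": 0.04, "fingers": 0},
    {"rx": 0, "ry": 0, "rz": 0, "dx": 0, "dy": 0, "dz": 0.03, "fingers": 0},
    {"rx": 0, "ry": 0, "rz": 0, "dx": 0, "dy": 0, "dz": 0.02, "fingers": 0},
    {"rx": 0, "ry": 0, "rz": 0, "dx": 0, "dy": 0, "dz": 0.01, "fingers": 0},
    {"rx": 0, "ry": 0, "rz": 0, "dx": 0, "dy": 0, "dz": 0.01, "fingers": 0},
    {"rx": 0, "ry": 0, "rz": 0, "dx": 0, "dy": 0, "dz": 0, "fingers": 0},
  ],
)

```text
time_s: 6.2
position: [0.5017, -0.4332, 0.0154]
tool_rot: [[0.132, 0.991, -0.001], [0.991, -0.132, 0.001], [0.001, -0.001, -1.0]]
ft_force: [-0.8, 0.2, 0.9]
grip_width: 0.0001
gripper_force: 0.0
```

```bash
python3 go.py -0.135 0 0.016
python3 - <<'E'
from h import *
a=env.get_image("top")["color"][140:275,255:435];b=env.get_image("side")["color"][165:340,200:400]
cv2.imwrite("pics/3.png",np.hstack([cv2.resize(a,(400,300),interpolation=cv2.INTER_CUBIC),cv2.resize(b,(400,300),interpolation=cv2.INTER_CUBIC)]))
E
```

```text
t 6.2 fix pos [-0.1593  0.0002  0.0154] F fix [0.1 0.9 0.9] grip 0.0001 q [-51.  42.  68.  -0.  69. -43.]
rot err (tool rotvec) [-0.0007 -0.0007  0.0002]
tool delta [ 0.0243  0.0002 -0.0005]
```

View pics/3.png

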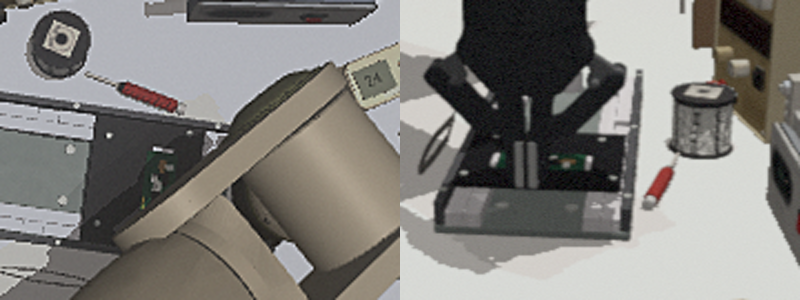

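Emit:
arm_command(
  deltas=[
    {"rx": 0, "ry": 0, "rz": 0, "dx": 0.008, "dy": 0, "dz": 0, "fingers": 0},
    {"rx": 0, "ry": 0, "rz": 0, "dx": 0.008, "dy": 0, "dz": 0, "fingers": 0},
    {"rx": 0, "ry": 0, "rz": 0, "dx": 0.004, "dy": 0, "dz": 0, "fingers": 0},
    {"rx": 0, "ry": 0, "rz": 0, "dx": 0.002, "dy": 0, "dz": 0, "fingers": 0},
    {"rx": 0, "ry": 0, "rz": 0, "dx": 0.002, "dy": 0, "dz": 0, "fingers": 0},
    {"rx": 0, "ry": 0, "rz": 0, "dx": 0.002, "dy": 0, "dz": 0, "fingers": 0},
    {"rx": 0, "ry": 0, "rz": 0, "dx": 0.002, "dy": 0, "dz": 0, "fingers": 0},
    {"rx": 0, "ry": 0, "rz": 0, "dx": 0.002, "dy": 0, "dz": 0, "fingers": 0},
    {"rx": 0, "ry": 0, "rz": 0, "dx": 0.002, "dy": 0, "dz": 0, "fingers": 0},
    {"rx": 0, "ry": 0, "rz": 0, "dx": 0.002, "dy": 0, "dz": 0, "fingers": 0},
  ],
)

```text
time_s: 7.3
position: [0.5064, -0.3995, 0.016]
tool_rot: [[0.132, 0.991, -0.0], [0.991, -0.132, 0.0], [0.0, -0.0, -1.0]]
ft_force: [0.3, 1.8, 0.1]
grip_width: 0.0001
gripper_force: 0.0
```

```bash
python3 go.py -0.02 0 0.0155
```

```text
t 7.3 fix pos [-0.1253  0.      0.016 ] F fix [ 1.8 -0.   0.1] grip 0.0001 q [-49.  41.  72.  -0.  68. -41.]
rot err (tool rotvec) [-0.     -0.      0.0001]
tool delta [0.1053 0.     0.0005]
```

Emit:
arm_command(
  deltas=[
    {"rx": 0, "ry": 0, "rz": 0, "dx": 0.003, "dy": 0, "dz": 0, "fingers": 0},
    {"rx": 0, "ry": 0, "rz": 0, "dx": 0.003, "dy": 0, "dz": 0, "fingers": 0},
    {"rx": 0, "ry": 0, "rz": 0, "dx": 0.003, "dy": 0, "dz": 0, "fingers": 0},
    {"rx": 0, "ry": 0, "rz": 0, "dx": 0.003, "dy": 0, "dz": 0, "fingers": 0},
    {"rx": 0, "ry": 0, "rz": 0, "dx": 0.003, "dy": 0, "dz": 0, "fingers": 0},
    {"rx": 0, "ry": 0, "rz": 0, "dx": 0.003, "dy": 0, "dz": 0, "fingers": 0},
    {"rx": 0, "ry": 0, "rz": 0, "dx": 0.003, "dy": 0, "dz": 0, "fingers": 0},
    {"rx": 0, "ry": 0, "rz": 0, "dx": 0.003, "dy": 0, "dz": 0, "fingers": 0},
  ],
)

```text
time_s: 8.1
position: [0.5095, -0.3756, 0.016]
tool_rot: [[0.132, 0.991, -0.0], [0.991, -0.132, 0.0], [0.0, -0.0, -1.0]]
ft_force: [0.4, 0.1, 0.4]
grip_width: 0.0001
gripper_force: 0.0
```

```bash
python3 go.py -0.02 0 0.0155
python3 - <<'E'
from h import *
b=env.get_image("side")
for n in("carrier","carrier_rear","seat"):print(n,[(np.round(o["location"]),round(o["p"],2)) for o in env.tip_of(n,b)[:2]])
cv2.imwrite("pics/4.png",cv2.resize(b["color"][165:340,200:400],(800,600),interpolation=cv2.INTER_CUBIC))
E
```

```text
t 8.1 fix pos [-0.1012  0.      0.016 ] F fix [ 0.2 -0.4  0.4] grip 0.0001 q [-47.  40.  74.  -0.  66. -40.]
rot err (tool rotvec) [-0.     -0.      0.0002]
tool delta [0.0812 0.     0.0005]
carrier [(array([274., 260.]), 0.74)]
carrier_rear [(array([268., 277.]), 0.86)]
seat [(array([279., 228.]), 0.62)]
```

View pics/4.png

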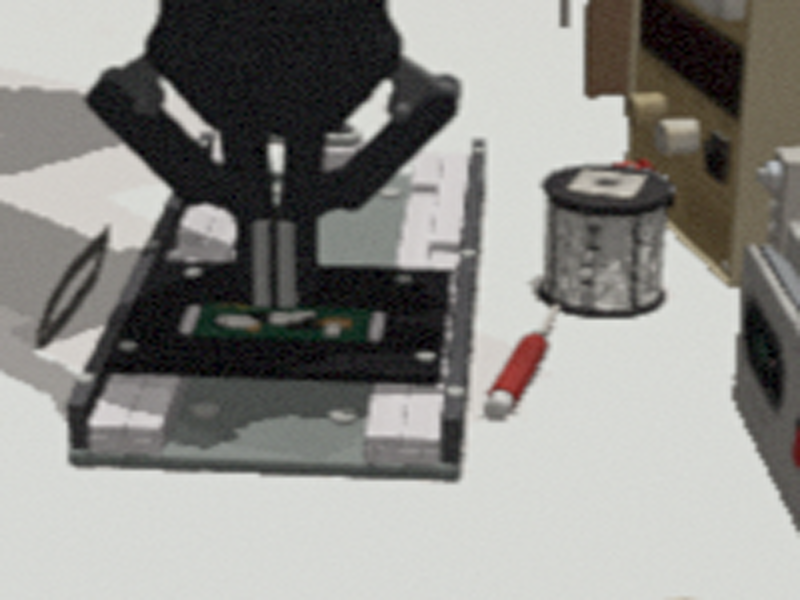

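Run:
```python
from fit import *
b=env.get_image("side")
f,m=model((.5229,-.2753,1.4386,-.0696,1.48))
for w in ((-.159,0,.0154),(-.101,0,.016),(-.101,0,.04),(-.1196,0,.031),(-.12,0,.008),(-.15,0,.008)):print(w,proj(b,f(*w)).round(1))
a=env.get_image("top")
cv2.imwrite("pics/5.png",cv2.resize(a["color"][140:290,195:395],(800,600),interpolation=cv2.INTER_CUBIC))
```

```text
(-0.159, 0, 0.0154) [263.6 296.3]
(-0.101, 0, 0.016) [268.9 274.9]
(-0.101, 0, 0.04) [268.7 259.5]
(-0.1196, 0, 0.031) [267.1 271.6]
(-0.12, 0, 0.008) [267.3 286.6]
(-0.15, 0, 0.008) [264.6 297.7]
```

View pics/5.png

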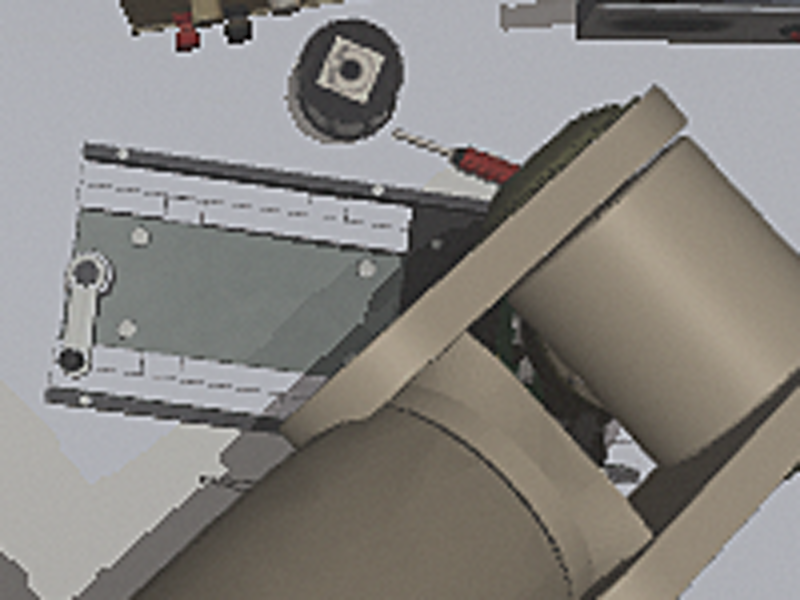

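Run:
```python
from fit import *
b=env.get_image("side");a=env.get_image("top")
f,m=model((.5229,-.2753,1.4386,-.0696,1.48));F=np.c_[f(1,0,0)-f(0,0,0),f(0,1,0)-f(0,0,0),[0,0,1]]
for px in((262,275),(269,241)):
  for z in(.016,.03,.05,.08,.12):print(px,z,(F.T@(atz(b,px,z)-f(0,0,0))).round(3))
s=env.observe();print(s["position"],s["q"])
g=b["color"].copy()
p0=np.array(s["position"]);R=np.array(s["tool_rot"])
for k in range(0,10):
    q=proj(b,p0-R[:,2]*.019*k);cv2.circle(g,tuple(int(v) for v in q),2,(0,0,255),-1)
cv2.imwrite("pics/6.png",cv2.resize(g[90:330,150:470],(800,600),interpolation=cv2.INTER_CUBIC))
```

```text
(262, 275) 0.016 [-0.102  0.01   0.016]
(262, 275) 0.03 [-0.128  0.006  0.03 ]
(262, 275) 0.05 [-0.165  0.001  0.05 ]
(262, 275) 0.08 [-0.221 -0.007  0.08 ]
(262, 275) 0.12 [-0.295 -0.018  0.12 ]
(269, 241) 0.016 [0.012 0.014 0.016]
(269, 241) 0.03 [-0.018  0.01   0.03 ]
(269, 241) 0.05 [-0.061  0.004  0.05 ]
(269, 241) 0.08 [-0.126 -0.004  0.08 ]
(269, 241) 0.12 [-0.213 -0.015  0.12 ]
[ 0.50948281 -0.37595322  0.01601046] [-4.71177452e+01  3.95880477e+01  7.40888360e+01 -1.81335429e-03
  6.63234562e+01 -3.95466001e+01]
```

View pics/6.png

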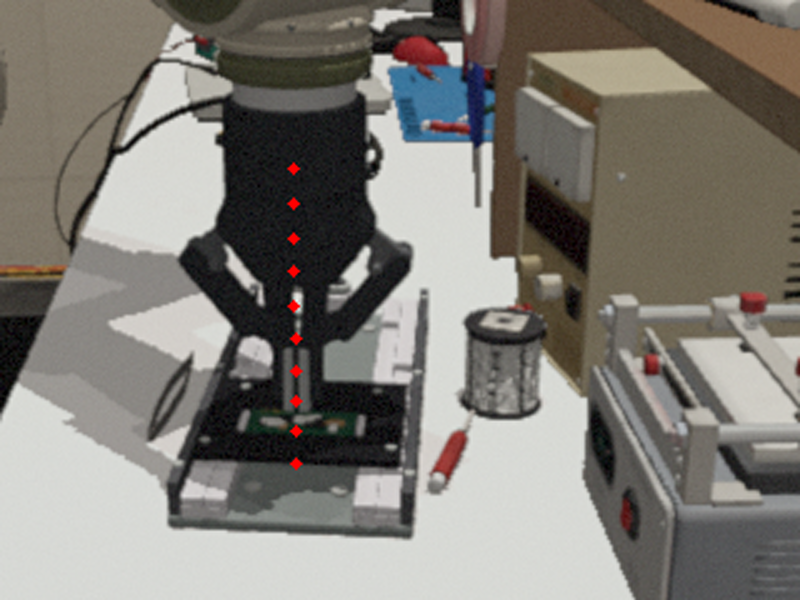

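Emit:
arm_command(
  deltas=[
    {"rx": 0, "ry": 0, "rz": 0, "dx": -0.02, "dy": 0, "dz": 0, "fingers": 0},
    {"rx": 0, "ry": 0, "rz": 0, "dx": -0.02, "dy": 0, "dz": 0, "fingers": 0},
    {"rx": 0, "ry": 0, "rz": 0, "dx": -0.02, "dy": 0, "dz": 0, "fingers": 0},
    {"rx": 0, "ry": 0, "rz": 0, "dx": -0.004, "dy": 0, "dz": 0, "fingers": 0},
    {"rx": 0, "ry": 0, "rz": 0, "dx": 0, "dy": 0, "dz": 0.002, "fingers": 0},
    {"rx": 0, "ry": 0, "rz": 0, "dx": 0, "dy": 0, "dz": 0.002, "fingers": 0},
    {"rx": 0, "ry": 0, "rz": 0, "dx": 0, "dy": 0, "dz": 0.001, "fingers": 0},
  ],
)

```text
time_s: 9.2
position: [0.5012, -0.4382, 0.0107]
tool_rot: [[0.131, 0.991, -0.0], [0.991, -0.131, 0.001], [0.001, -0.001, -1.0]]
ft_force: [0.3, 0.2, 0.0]
grip_width: -0.0005
gripper_force: 0.0
```

```bash
python3 go.py
python3 - <<'E'
from h import *
b=env.get_image("side");s=env.observe();print(s["time_s"],proj(b,s["position"]).round(1))
g=cv2.resize(b["color"][200:320,200:340],None,fx=5,fy=5,interpolation=cv2.INTER_CUBIC)
cv2.imwrite("pics/7.png",g)
E
```

```text
t 9.2 fix pos [-0.1643 -0.      0.0107] F fix [ 0.2 -0.3  0. ] grip -0.0005 q [-51.  43.  68.   0.  69. -44.]
rot err (tool rotvec) [-0.0006 -0.0007  0.001 ]
9.25 [263.1 301.6]
```

View pics/7.png

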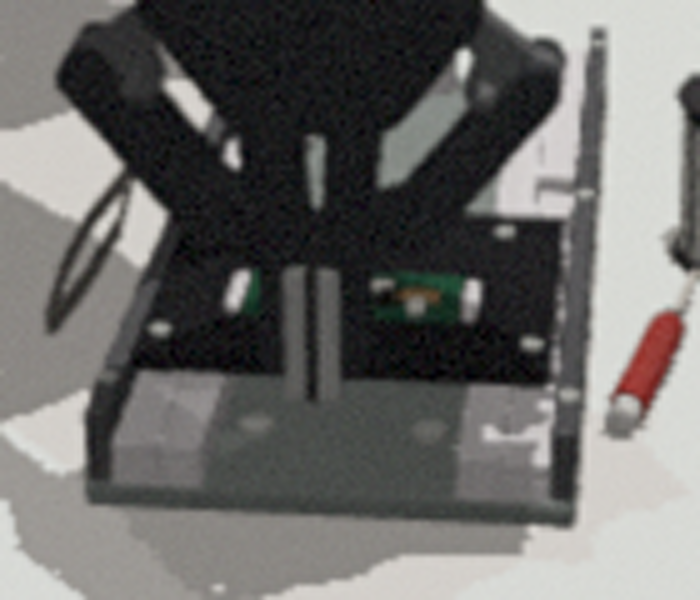

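Emit:
arm_command(
  deltas=[
    {"rx": 0, "ry": 0, "rz": 0, "dx": 0, "dy": 0, "dz": 0.005, "fingers": 0},
    {"rx": 0, "ry": 0, "rz": 0, "dx": 0, "dy": 0, "dz": 0.005, "fingers": 0},
    {"rx": 0, "ry": 0, "rz": 0, "dx": 0, "dy": 0, "dz": 0.003, "fingers": 0},
    {"rx": 0, "ry": 0, "rz": 0, "dx": 0, "dy": 0, "dz": 0, "fingers": 0},
  ],
)

```text
time_s: 9.65
position: [0.5009, -0.439, -0.0027]
tool_rot: [[0.132, 0.991, -0.001], [0.991, -0.132, 0.001], [0.001, -0.001, -1.0]]
ft_force: [0.8, 0.7, -0.4]
grip_width: 0.0001
gripper_force: 0.0
```

```bash
python3 go.py
cat > tip.py <<'E'
from h import *
b=env.get_image("side");s=env.observe();q=proj(b,s["position"]);print("proj",q.round(1))
c=int(round(q[0]))
g=cv2.cvtColor(b["color"],cv2.COLOR_BGR2GRAY)
print(list(range(c-6,c+6)))
for r in range(268,306,2):print(r,g[r,c-6:c+6])
E
python3 tip.py
```

```text
t 9.65 fix pos [-0.1651  0.0003 -0.0027] F fix [ 0.8 -0.6 -0.4] grip 0.0001 q [-51.  44.  69.  -0.  68. -44.]
rot err (tool rotvec) [-0.0009 -0.0008  0.0002]
proj [263.1 310.6]
[257, 258, 259, 260, 261, 262, 263, 264, 265, 266, 267, 268]
268 [85 93 92 82 22 42 69 89 90 89 70 34]
270 [89 90 91 80 25 34 65 89 88 90 70 31]
272 [81 91 89 79 37 32 65 91 95 84 70 29]
274 [81 91 93 83 41 34 66 91 94 90 75 31]
276 [84 91 89 78 41 32 66 92 87 87 74 38]
278 [81 89 93 80 40 32 61 87 93 92 78 40]
280 [82 89 88 78 40 28 65 90 91 90 79 42]
282 [71 91 90 76 40 36 64 92 92 86 77 38]
284 [66 91 89 79 46 30 59 90 89 90 73 43]
286 [87 91 96 84 52 26 58 88 92 90 81 72]
288 [84 89 91 83 46 27 57 86 89 91 84 74]
290 [74 76 76 76 71 70 73 74 82 81 71 75]
292 [72 74 77 79 79 74 76 71 71 78 76 74]
294 [76 79 70 73 77 78 78 80 76 74 79 76]
296 [76 77 73 77 75 76 74 71 77 76 78 75]
298 [77 78 74 79 78 79 76 75 76 79 81 74]
300 [64 67 65 67 66 69 64 64 61 66 70 64]
302 [87 85 80 73 72 69 73 66 72 68 64 69]
304 [135 136 138 136 136 137 138 135 136 135 133 131]
```

Emit:
arm_command(
  deltas=[
    {"rx": 0, "ry": 0, "rz": 0, "dx": 0, "dy": 0, "dz": 0.004, "fingers": 0},
    {"rx": 0, "ry": 0, "rz": 0, "dx": 0, "dy": 0, "dz": 0.004, "fingers": 0},
    {"rx": 0, "ry": 0, "rz": 0, "dx": 0, "dy": 0, "dz": 0.003, "fingers": 0},
    {"rx": 0, "ry": 0, "rz": 0, "dx": 0, "dy": 0, "dz": 0.002, "fingers": 0},
    {"rx": 0, "ry": 0, "rz": 0, "dx": 0, "dy": 0, "dz": 0, "fingers": 0},
  ],
)

```text
time_s: 10.2
position: [0.501, -0.4391, -0.0154]
tool_rot: [[0.132, 0.991, -0.0], [0.991, -0.132, 0.001], [0.0, -0.0, -1.0]]
ft_force: [0.7, -0.1, -0.4]
grip_width: 0.0002
gripper_force: 0.0
```

```bash
python3 go.py; python3 tip.py | tail -12
```

```text
t 10.2 fix pos [-0.1653  0.0002 -0.0154] F fix [-0.  -0.7 -0.4] grip 0.0002 q [-51.  45.  69.  -0.  66. -44.]
rot err (tool rotvec) [-0.0005 -0.0005  0.0002]
282 [67 89 91 88 51 24 54 90 93 87 75 34]
284 [76 91 91 82 49 24 65 90 91 88 80 36]
286 [70 94 91 86 54 31 58 93 91 91 83 47]
288 [69 94 89 78 54 26 56 93 89 92 82 35]
290 [65 92 94 80 46 27 58 94 92 92 82 50]
292 [62 90 90 81 53 30 54 91 89 93 79 43]
294 [80 88 90 84 51 29 54 88 92 90 79 55]
296 [86 94 91 88 64 25 45 82 90 93 89 73]
298 [79 80 77 80 68 41 53 72 84 81 80 77]
300 [65 66 65 63 64 69 66 67 66 70 66 68]
302 [83 80 78 72 71 72 66 69 70 65 67 68]
304 [136 134 141 135 136 135 138 138 132 132 133 131]
```

Emit:
arm_command(
  deltas=[
    {"rx": 0, "ry": 0, "rz": 0, "dx": 0.006, "dy": 0, "dz": 0, "fingers": 0},
    {"rx": 0, "ry": 0, "rz": 0, "dx": 0.006, "dy": 0, "dz": 0, "fingers": 0},
    {"rx": 0, "ry": 0, "rz": 0, "dx": 0.004, "dy": 0, "dz": 0, "fingers": 0},
    {"rx": 0, "ry": 0, "rz": 0, "dx": 0.003, "dy": 0, "dz": 0, "fingers": 0},
    {"rx": 0, "ry": 0, "rz": 0, "dx": 0.003, "dy": 0, "dz": 0, "fingers": 0},
    {"rx": 0, "ry": 0, "rz": 0, "dx": 0.003, "dy": 0, "dz": 0, "fingers": 0},
    {"rx": 0, "ry": 0, "rz": 0, "dx": 0.003, "dy": 0, "dz": 0, "fingers": 0},
    {"rx": 0, "ry": 0, "rz": 0, "dx": 0.003, "dy": 0, "dz": 0, "fingers": 0},
    {"rx": 0, "ry": 0, "rz": 0, "dx": 0.003, "dy": 0, "dz": 0, "fingers": 0},
    {"rx": 0, "ry": 0, "rz": 0, "dx": 0.003, "dy": 0, "dz": 0, "fingers": 0},
    {"rx": 0, "ry": 0, "rz": 0, "dx": 0.003, "dy": 0, "dz": 0, "fingers": 0},
  ],
)

```text
time_s: 11.35
position: [0.5063, -0.3997, -0.015]
tool_rot: [[0.132, 0.991, 0.0], [0.991, -0.132, -0.0], [-0.0, 0.0, -1.0]]
ft_force: [0.1, -1.1, -0.9]
grip_width: 0.0002
gripper_force: 0.7
```

```bash
python3 go.py
cat > look.py <<'E'
from fit import *
import sys
# carrier front edge in top image: sample along fixture axis at offset y, z=.031; find dark start
P=(.5229,-.2753,1.4386,-.07,1.48);f,m=model(P)
a=env.get_image("top");g=cv2.cvtColor(a["color"],cv2.COLOR_BGR2GRAY).astype(np.float32)
for y in(-.03,-.015,0,.015,.03):
    xs=np.arange(.14,-.15,-.001);w=np.array([proj(a,f(x,y,.031)) for x in xs],np.float32)
    v=cv2.remap(g,w[None,:,0],w[None,:,1],cv2.INTER_LINEAR)[0]
    d=v<65;i=next((k for k in range(len(d)-12) if xs[k]<.125 and d[k:k+12].all()),None)
    print("y",y,"front edge x",None if i is None else round(float(xs[i]),3),end="; ")
print()
b=env.get_image("side")
for im in(a,b):
    for n in("carrier","latch_pin"):
        o=env.tip_of(n,im)[:1]
        if o:
            F=np.c_[f(1,0,0)-f(0,0,0),f(0,1,0)-f(0,0,0),[0,0,1]]
            print(n,im["shot"],round(o[0]["p"],2),(F.T@(atz(im,o[0]["location"],.02 if n=="carrier" else .061)-f(0,0,0))).round(3))
E
python3 look.py
```

```text
t 11.35 fix pos [-0.1255  0.     -0.015 ] F fix [-1.1 -0.2 -0.9] grip 0.0002 q [-49.  43.  73.  -0.  64. -41.]
rot err (tool rotvec) [0.0001 0.0004 0.0001]
y -0.03 front edge x -0.016; y -0.015 front edge x -0.012; y 0 front edge x -0.011; y 0.015 front edge x -0.012; y 0.03 front edge x -0.012; 
latch_pin 17 0.54 [0.141 0.042 0.061]
```

Emit:
arm_command(
  deltas=[
    {"rx": 0, "ry": 0, "rz": 0, "dx": 0.004, "dy": 0, "dz": 0, "fingers": 0},
    {"rx": 0, "ry": 0, "rz": 0, "dx": 0.004, "dy": 0, "dz": 0, "fingers": 0},
    {"rx": 0, "ry": 0, "rz": 0, "dx": 0.004, "dy": 0, "dz": 0, "fingers": 0},
    {"rx": 0, "ry": 0, "rz": 0, "dx": 0.004, "dy": 0, "dz": 0, "fingers": 0},
    {"rx": 0, "ry": 0, "rz": 0, "dx": 0.004, "dy": 0, "dz": 0, "fingers": 0},
    {"rx": 0, "ry": 0, "rz": 0, "dx": 0.004, "dy": 0, "dz": 0, "fingers": 0},
    {"rx": 0, "ry": 0, "rz": 0, "dx": 0.004, "dy": 0, "dz": 0, "fingers": 0},
    {"rx": 0, "ry": 0, "rz": 0, "dx": 0.004, "dy": 0, "dz": 0, "fingers": 0},
    {"rx": 0, "ry": 0, "rz": 0, "dx": 0.004, "dy": 0, "dz": 0, "fingers": 0},
    {"rx": 0, "ry": 0, "rz": 0, "dx": 0.004, "dy": 0, "dz": 0, "fingers": 0},
    {"rx": 0, "ry": 0, "rz": 0, "dx": 0.004, "dy": 0, "dz": 0, "fingers": 0},
  ],
)

```text
time_s: 12.75
position: [0.5122, -0.3557, -0.015]
tool_rot: [[0.132, 0.991, -0.0], [0.991, -0.132, -0.0], [-0.0, -0.0, -1.0]]
ft_force: [-0.6, -1.9, 0.4]
grip_width: 0.0002
gripper_force: 0.8
```

```bash
python3 go.py; python3 look.py
```

```text
t 12.75 fix pos [-0.0811  0.     -0.015 ] F fix [-2.   0.3  0.4] grip 0.0002 q [-46.  41.  77.  -0.  62. -38.]
rot err (tool rotvec) [-0.      0.      0.0002]
y -0.03 front edge x 0.033; y -0.015 front edge x 0.032; y 0 front edge x 0.032; y 0.015 front edge x -0.051; y 0.03 front edge x -0.071; 
carrier 19 0.94 [-0.022  0.005  0.02 ]
latch_pin 19 0.59 [0.136 0.043 0.061]
carrier 20 0.79 [ 0.001 -0.002  0.02 ]
```

Emit:
arm_command(
  deltas=[
    {"rx": 0, "ry": 0, "rz": 0, "dx": 0.004, "dy": 0, "dz": 0, "fingers": 0},
    {"rx": 0, "ry": 0, "rz": 0, "dx": 0.004, "dy": 0, "dz": 0, "fingers": 0},
    {"rx": 0, "ry": 0, "rz": 0, "dx": 0.004, "dy": 0, "dz": 0, "fingers": 0},
    {"rx": 0, "ry": 0, "rz": 0, "dx": 0.004, "dy": 0, "dz": 0, "fingers": 0},
    {"rx": 0, "ry": 0, "rz": 0, "dx": 0.004, "dy": 0, "dz": 0, "fingers": 0},
    {"rx": 0, "ry": 0, "rz": 0, "dx": 0.004, "dy": 0, "dz": 0, "fingers": 0},
    {"rx": 0, "ry": 0, "rz": 0, "dx": 0.004, "dy": 0, "dz": 0, "fingers": 0},
    {"rx": 0, "ry": 0, "rz": 0, "dx": 0.004, "dy": 0, "dz": 0, "fingers": 0},
    {"rx": 0, "ry": 0, "rz": 0, "dx": 0.004, "dy": 0, "dz": 0, "fingers": 0},
    {"rx": 0, "ry": 0, "rz": 0, "dx": 0.004, "dy": 0, "dz": 0, "fingers": 0},
    {"rx": 0, "ry": 0, "rz": 0, "dx": 0.004, "dy": 0, "dz": 0, "fingers": 0},
    {"rx": 0, "ry": 0, "rz": 0, "dx": 0.004, "dy": 0, "dz": 0, "fingers": 0},
  ],
)

```text
time_s: 14.25
position: [0.5185, -0.3081, -0.015]
tool_rot: [[0.132, 0.991, -0.0], [0.991, -0.132, 0.0], [0.0, -0.0, -1.0]]
ft_force: [0.1, -1.8, -1.1]
grip_width: -0.0
gripper_force: 0.7
```

Emit:
arm_command(
  deltas=[
    {"rx": 0, "ry": 0, "rz": 0, "dx": 0.002, "dy": 0, "dz": 0, "fingers": 0},
    {"rx": 0, "ry": 0, "rz": 0, "dx": 0.002, "dy": 0, "dz": 0, "fingers": 0},
    {"rx": 0, "ry": 0, "rz": 0, "dx": 0.002, "dy": 0, "dz": 0, "fingers": 0},
    {"rx": 0, "ry": 0, "rz": 0, "dx": 0.002, "dy": 0, "dz": 0, "fingers": 0},
    {"rx": 0, "ry": 0, "rz": 0, "dx": 0.002, "dy": 0, "dz": 0, "fingers": 0},
    {"rx": 0, "ry": 0, "rz": 0, "dx": 0.002, "dy": 0, "dz": 0, "fingers": 0},
  ],
)

```text
time_s: 14.85
position: [0.52, -0.2964, -0.015]
tool_rot: [[0.132, 0.991, -0.0], [0.991, -0.132, -0.0], [-0.0, -0.0, -1.0]]
ft_force: [-0.5, -1.5, -1.1]
grip_width: -0.0004
gripper_force: 0.7
```

```bash
python3 go.py; python3 look.py
```

```text
t 14.85 fix pos [-0.0213  0.     -0.015 ] F fix [-1.5  0.3 -1.1] grip -0.0004 q [-41.  39.  82.  -0.  59. -33.]
rot err (tool rotvec) [-0.      0.      0.0001]
y -0.03 front edge x 0.091; y -0.015 front edge x None; y 0 front edge x 0.058; y 0.015 front edge x None; y 0.03 front edge x 0.016; 
carrier 21 0.66 [0.042 0.    0.02 ]
latch_pin 21 0.6 [0.133 0.038 0.061]
carrier 22 0.96 [0.066 0.004 0.02 ]
```

Emit:
arm_command(
  deltas=[
    {"rx": 0, "ry": 0, "rz": 0, "dx": 0.002, "dy": 0, "dz": 0, "fingers": 0},
    {"rx": 0, "ry": 0, "rz": 0, "dx": 0.002, "dy": 0, "dz": 0, "fingers": 0},
    {"rx": 0, "ry": 0, "rz": 0, "dx": 0.002, "dy": 0, "dz": 0, "fingers": 0},
    {"rx": 0, "ry": 0, "rz": 0, "dx": 0.002, "dy": 0, "dz": 0, "fingers": 0},
    {"rx": 0, "ry": 0, "rz": 0, "dx": 0.001, "dy": 0, "dz": 0, "fingers": 0},
    {"rx": 0, "ry": 0, "rz": 0, "dx": 0.001, "dy": 0, "dz": 0, "fingers": 0},
    {"rx": 0, "ry": 0, "rz": 0, "dx": 0.001, "dy": 0, "dz": 0, "fingers": 0},
  ],
)

```text
time_s: 15.85
position: [0.5215, -0.2856, -0.015]
tool_rot: [[0.132, 0.991, 0.0], [0.991, -0.132, -0.0], [-0.0, 0.0, -1.0]]
ft_force: [0.7, -1.7, -0.9]
grip_width: 0.0001
gripper_force: 0.8
```

```bash
python3 go.py; python3 look.py
```

```text
t 15.85 fix pos [-0.0104  0.     -0.015 ] F fix [-1.6 -0.9 -0.9] grip 0.0001 q [-40.  39.  83.  -0.  59. -33.]
rot err (tool rotvec) [0.     0.     0.0002]
y -0.03 front edge x 0.101; y -0.015 front edge x None; y 0 front edge x 0.075; y 0.015 front edge x 0.057; y 0.03 front edge x 0.032; 
carrier 23 0.66 [0.046 0.    0.02 ]
latch_pin 23 0.45 [0.133 0.04  0.061]
carrier 24 0.9 [ 0.063 -0.005  0.02 ]
latch_pin 24 0.54 [-0.109 -0.111  0.061]
```

Emit:
arm_command(
  deltas=[
    {"rx": 0, "ry": 0, "rz": 0, "dx": 0.001, "dy": 0, "dz": 0, "fingers": 0},
    {"rx": 0, "ry": 0, "rz": 0, "dx": 0.001, "dy": 0, "dz": 0, "fingers": 0},
  ],
)

```text
time_s: 16.35
position: [0.5217, -0.2837, -0.015]
tool_rot: [[0.132, 0.991, -0.0], [0.991, -0.132, -0.0], [-0.0, -0.0, -1.0]]
ft_force: [-0.2, -1.9, -0.4]
grip_width: -0.0005
gripper_force: 0.8
```

```bash
python3 go.py; python3 look.py
```

```text
t 16.35 fix pos [-0.0085  0.0001 -0.015 ] F fix [-1.9 -0.  -0.4] grip -0.0005 q [-40.  39.  83.  -0.  59. -32.]
rot err (tool rotvec) [-0.      0.0002  0.0001]
y -0.03 front edge x 0.103; y -0.015 front edge x None; y 0 front edge x 0.077; y 0.015 front edge x 0.06; y 0.03 front edge x 0.035; 
carrier 25 0.57 [0.053 0.003 0.02 ]
latch_pin 25 0.55 [0.135 0.041 0.061]
carrier 26 0.79 [ 0.068 -0.002  0.02 ]
latch_pin 26 0.58 [0.142 0.048 0.061]
```

Emit:
arm_command(
  deltas=[
    {"rx": 0, "ry": 0, "rz": 0, "dx": 0.001, "dy": 0, "dz": 0, "fingers": 0},
    {"rx": 0, "ry": 0, "rz": 0, "dx": 0.001, "dy": 0, "dz": 0, "fingers": 0},
    {"rx": 0, "ry": 0, "rz": 0, "dx": 0.001, "dy": 0, "dz": 0, "fingers": 0},
  ],
)

```text
time_s: 16.95
position: [0.5222, -0.2807, -0.015]
tool_rot: [[0.132, 0.991, 0.0], [0.991, -0.132, -0.0], [-0.0, 0.0, -1.0]]
ft_force: [0.2, -1.0, -0.5]
grip_width: -0.0
gripper_force: 0.7
```

```bash
python3 go.py; python3 look.py
```

```text
t 16.95 fix pos [-0.0054  0.     -0.015 ] F fix [-0.9 -0.3 -0.5] grip -0.0 q [-40.  39.  83.  -0.  58. -32.]
rot err (tool rotvec) [0.0001 0.0002 0.0003]
y -0.03 front edge x None; y -0.015 front edge x None; y 0 front edge x 0.082; y 0.015 front edge x 0.065; y 0.03 front edge x 0.04; 
carrier 27 0.65 [0.057 0.003 0.02 ]
latch_pin 27 0.46 [0.131 0.041 0.061]
latch_pin 28 0.48 [0.122 0.042 0.061]
```

Emit:
arm_command(
  deltas=[
    {"rx": 0, "ry": 0, "rz": 0, "dx": 0.001, "dy": 0, "dz": 0, "fingers": 0},
  ],
)

```text
time_s: 17.35
position: [0.5223, -0.2799, -0.015]
tool_rot: [[0.132, 0.991, 0.0], [0.991, -0.132, -0.0], [-0.0, 0.0, -1.0]]
ft_force: [-0.1, -1.7, 0.4]
grip_width: 0.0002
gripper_force: 0.8
```

Emit:
arm_command(
  deltas=[
    {"rx": 0, "ry": 0, "rz": 0, "dx": 0.001, "dy": 0, "dz": 0, "fingers": 0},
  ],
)

```text
time_s: 17.45
position: [0.5224, -0.2788, -0.0149]
tool_rot: [[0.132, 0.991, 0.0], [0.991, -0.132, -0.0], [-0.0, 0.0, -1.0]]
ft_force: [-0.2, -2.3, 0.3]
grip_width: -0.0004
gripper_force: 0.8
```

```bash
python3 go.py; python3 look.py
```

```text
t 17.45 fix pos [-0.0035  0.     -0.0149] F fix [-2.3 -0.1  0.3] grip -0.0004 q [-40.  39.  83.  -0.  58. -32.]
rot err (tool rotvec) [0.0001 0.0003 0.0001]
y -0.03 front edge x None; y -0.015 front edge x None; y 0 front edge x 0.084; y 0.015 front edge x 0.068; y 0.03 front edge x 0.042; 
carrier 29 0.9 [0.055 0.005 0.02 ]
latch_pin 29 0.6 [0.135 0.041 0.061]
carrier 30 0.71 [ 0.06  -0.005  0.02 ]
latch_pin 30 0.38 [0.118 0.043 0.061]
```

```bash
cat > scr.py <<'E'
from fit import *
f,m=model((.5229,-.2753,1.4386,-.0696,1.48));F=np.c_[f(1,0,0)-f(0,0,0),f(0,1,0)-f(0,0,0),[0,0,1]]
a=env.get_image("top");b=env.get_image("side")
g=cv2.cvtColor(b["color"],cv2.COLOR_BGR2GRAY).astype(float)
T=lambda c,r:np.array([195+c/4-.5,140+r/4-.5])
def find(c0):
    x,y=np.round(c0).astype(int);w=g[y-6:y+7,x-6:x+7].copy();k=cv2.GaussianBlur(w,(3,3),0)
    j=np.unravel_index(k.argmax(),k.shape);w=np.clip(w-60,0,None);yy,xx=np.mgrid[-6:7,-6:7]
    M=(abs(yy-j[0]+6)<3)&(abs(xx-j[1]+6)<3);return np.array([x+(w*xx*M).sum()/(w*M).sum(),y+(w*yy*M).sum()/(w*M).sum()]),k.max()
for q in((435,243),(581,240),(554,445),(415,400)):
    s=F.T@(atz(a,T(*q),.031)-f(0,0,0));dx=s[0]+.0696
    c=.0595
    A=proj(b,f(c+dx,s[1],.031));B=proj(b,f(c+dx,s[1],.026))
    print("rel",dx.round(3),s[1].round(3),"slid",A.round(1),"seat",B.round(1),"seen",find((A+B)/2))
E
python3 scr.py
```

```text
rel 0.037 -0.039 slid [305.2 214. ] seat [305.2 216.7] seen (array([310.01500375, 209.975994  ]), np.float64(212.25))
rel -0.035 -0.052 slid [310.2 231. ] seat [310.2 233.9] seen (array([315.55513308, 237.59695817]), np.float64(116.5))
rel -0.036 0.052 slid [246.  228.8] seat [246.  231.6] seen (array([240.64705882, 224.91640867]), np.float64(107.75))
rel 0.036 0.04 slid [259.6 212.7] seat [259.6 215.4] seen (array([264.40677966, 208.        ]), np.float64(61.25))
```

Run:
```python
from fit import *
b=env.get_image("side");g=cv2.cvtColor(b["color"],cv2.COLOR_BGR2GRAY)
print(g[220:250,304:318]);print(g[220:250,238:256])
```

```text
[[ 27  25  29  35  31  35  33  28  34  32  31  37  57  83]
 [ 35  35  35  29  31  21  29  30  29  28  30  34  58  82]
 [ 31  24  33  28  32  34  32  24  27  34  24  30  55  78]
 [ 28  20  28  29  32  30  29  37  34  30  35  33  55  80]
 [ 14  25  25  21  36  29  24  21  33  28  27  36  53  88]
 [ 11  22  25  22  30  35  27  29  23  33  28  40  57  81]
 [ 25  10  13  18  24  31  29  30  26  30  35  42  62  85]
 [ 21   1  18  27  20  22  20  21  23  30  34  43  68  79]
 [ 14  11  16  19   8  19  23  11  15  19  29  53  76  81]
 [ 19  20  15  20  21  18  15  16  22  26  33  63  95  85]
 [ 20  21  15  21  16  28  23  18  26  38  24  57  88  79]
 [ 18  36  23  30  17  16  30  36  36  31  28  50  75  84]
 [ 29  37  33  33  20  30  37  36  31  27  31  56  81  82]
 [ 30  32  33  31  38  68 100  94  63  33  36  59  82  79]
 [ 29  33  28  25  38  91 145 147 109  58  42  63  82  83]
 [ 22  27  24  24  29  60  94  98  69  38  38  63  85  80]
 [ 20  16  25  18  23  29  34  33  31  32  40  63  81  80]
 [ 23  20  20  19  18  15  11  17  17  22  47  72 102 100]
 [ 20   0  12  17  11  16  24  27   1 
[... 2221 characters left out ...]
123 123 126 128 123 118]
 [ 32  33  64 106 123 125 122 120 123 121 119 126 120 125 128 128 128 123]
 [ 30  43  87 124 125 124 125 122 120 118 112 122 127 125 127 123 128 119]
 [ 30  56 107 138 133 124 119 122 122 125 113 124 124 123 123 127 124 110]
 [ 35  78 123 142 139 136 131 123 120 115 120 121 126 124 125 128 121 101]
 [ 43  97 136 140 141 137 136 130 126 119 124 123 124 123 127 128 122  89]
 [ 75 120 144 139 139 135 138 140 139 138 133 125 122 126 128 124 112  91]
 [ 92 137 141 139 138 138 138 138 133 141 138 129 126 128 128 121 102  95]
 [104 139 142 138 138 136 139 136 131 139 141 137 134 128 128 120  90  90]
 [120 141 138 137 141 139 139 140 138 142 138 140 141 138 128 107  89  86]]
```

Emit:
arm_command(
  deltas=[
    {"rx": 0, "ry": 0, "rz": 0, "dx": -0.005, "dy": 0, "dz": 0, "fingers": 0},
    {"rx": 0, "ry": 0, "rz": 0, "dx": -0.01, "dy": 0, "dz": 0, "fingers": 0},
    {"rx": 0, "ry": 0, "rz": 0, "dx": -0.005, "dy": 0, "dz": -0.02, "fingers": 0},
    {"rx": 0, "ry": 0, "rz": 0, "dx": 0, "dy": 0, "dz": -0.03, "fingers": 0},
    {"rx": 0, "ry": 0, "rz": 0, "dx": 0, "dy": 0, "dz": -0.03, "fingers": 0},
    {"rx": 0, "ry": 0, "rz": -0.1309, "dx": 0, "dy": 0, "dz": 0, "fingers": 0},
    {"rx": 0, "ry": 0, "rz": -0.1309, "dx": 0, "dy": 0, "dz": 0, "fingers": 0},
    {"rx": 0, "ry": 0, "rz": -0.1309, "dx": 0, "dy": 0, "dz": 0, "fingers": 0},
    {"rx": 0, "ry": 0, "rz": -0.1309, "dx": 0, "dy": 0, "dz": 0, "fingers": 0},
    {"rx": 0, "ry": 0, "rz": -0.1309, "dx": 0, "dy": 0, "dz": 0, "fingers": 0},
    {"rx": 0, "ry": 0, "rz": -0.1309, "dx": 0, "dy": 0, "dz": 0, "fingers": 0},
    {"rx": 0, "ry": 0, "rz": 0, "dx": 0, "dy": 0, "dz": 0, "fingers": 0},
  ],
)

```text
time_s: 19.1
position: [0.5196, -0.2992, 0.065]
tool_rot: [[-0.608, 0.794, -0.0], [0.794, 0.608, 0.0], [0.0, -0.0, -1.0]]
ft_force: [-0.3, -0.4, -0.7]
grip_width: 0.0001
gripper_force: 0.0
```

```bash
python3 go.py 0.154 0.064 0.065;python3 go.py 0.154 0.064 0.010|tail -1;python3 look.py; python3 scr.py
```

```text
t 19.1 fix pos [-0.0241  0.0001  0.065 ] F fix [-0.4  0.3 -0.7] grip 0.0001 q [-41.  33.  77.  -0.  69. -79.]
rot err (tool rotvec) [-0.     -0.      0.7862]
tool delta [ 0.1711  0.0809 -0.    ]
tool delta [0.1711 0.0809 0.055 ]
y -0.03 front edge x 0.107; y -0.015 front edge x 0.108; y 0 front edge x 0.065; y 0.015 front edge x 0.076; y 0.03 front edge x 0.049; 
carrier 34 0.83 [ 0.066 -0.001  0.02 ]
latch_pin 34 0.6 [0.136 0.043 0.061]
carrier 35 0.72 [ 0.05  -0.005  0.02 ]
latch_pin 35 0.57 [0.133 0.041 0.061]
rel 0.037 -0.039 slid [305.2 214. ] seat [305.2 216.7] seen (array([300.0067904 , 211.86328656]), np.float64(218.375))
rel -0.035 -0.052 slid [310.2 231. ] seat [310.2 233.9] seen (array([315.60714286, 237.55952381]), np.float64(113.75))
rel -0.036 0.052 slid [246.  228.8] seat [246.  231.6] seen (array([240.63384615, 224.91076923]), np.float64(107.25))
rel 0.036 0.04 slid [259.6 212.7] seat [259.6 215.4] seen (array([254.96863045, 208.96403979]), np.float64(211.0))
```

Emit:
arm_command(
  deltas=[
    {"rx": 0, "ry": 0, "rz": 0, "dx": 0.034, "dy": 0.016, "dz": 0, "fingers": 0},
    {"rx": 0, "ry": 0, "rz": 0, "dx": 0.034, "dy": 0.016, "dz": 0, "fingers": 0},
    {"rx": 0, "ry": 0, "rz": 0, "dx": 0.034, "dy": 0.016, "dz": 0, "fingers": 0},
    {"rx": 0, "ry": 0, "rz": 0, "dx": 0.034, "dy": 0.016, "dz": 0, "fingers": 0},
    {"rx": 0, "ry": 0, "rz": 0, "dx": 0.035, "dy": 0.017, "dz": 0, "fingers": 0},
    {"rx": 0, "ry": 0, "rz": 0, "dx": 0, "dy": 0, "dz": 0, "fingers": 0},
    {"rx": 0, "ry": 0, "rz": 0, "dx": 0, "dy": 0, "dz": 0.02, "fingers": 0},
    {"rx": 0, "ry": 0, "rz": 0, "dx": 0, "dy": 0, "dz": 0.015, "fingers": 0},
    {"rx": 0, "ry": 0, "rz": 0, "dx": 0, "dy": 0, "dz": 0.01, "fingers": 0},
    {"rx": 0, "ry": 0, "rz": 0, "dx": 0, "dy": 0, "dz": 0.01, "fingers": 0},
    {"rx": 0, "ry": 0, "rz": 0, "dx": 0, "dy": 0, "dz": 0, "fingers": 0},
  ],
)

```text
time_s: 20.6
position: [0.4798, -0.1136, 0.0091]
tool_rot: [[-0.608, 0.794, -0.002], [0.794, 0.608, 0.001], [0.002, -0.001, -1.0]]
ft_force: [0.2, 0.1, 0.2]
grip_width: -0.0002
gripper_force: 0.0
```

```bash
python3 go.py 0.145 0.055 0.010
python3 - <<'E'
from h import *
b=env.get_image("side");s=env.observe();print(proj(b,np.array(s["position"])+[0,0,.033]).round(1))
g=b["color"][165:285,200:360]
cv2.imwrite("pics/8.png",cv2.resize(g,None,fx=5,fy=5,interpolation=cv2.INTER_CUBIC))
E
```

```text
t 20.6 fix pos [0.1546 0.0641 0.0091] F fix [ 0.1 -0.2  0.2] grip -0.0002 q [-27.  29.  98.  -0.  52. -65.]
rot err (tool rotvec) [-0.0014 -0.0012  0.7851]
tool delta [-0.0132 -0.0004 -0.0009]
[251.1 194.7]
```

View pics/8.png

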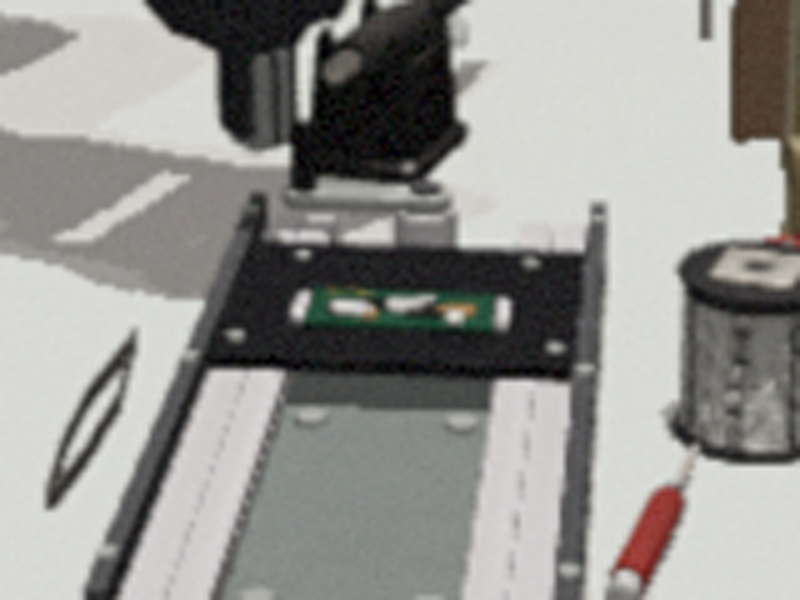

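Emit:
arm_command(
  deltas=[
    {"rx": 0, "ry": 0, "rz": 0, "dx": -0.005, "dy": 0, "dz": 0, "fingers": 0},
    {"rx": 0, "ry": 0, "rz": 0, "dx": -0.005, "dy": 0, "dz": 0, "fingers": 0},
    {"rx": 0, "ry": 0, "rz": 0, "dx": -0.003, "dy": 0, "dz": 0, "fingers": 0},
    {"rx": 0, "ry": 0, "rz": 0, "dx": -0.0044, "dy": -0.0032, "dz": 0, "fingers": 0},
    {"rx": 0, "ry": 0, "rz": 0, "dx": -0.0047, "dy": -0.0026, "dz": 0, "fingers": 0},
    {"rx": 0, "ry": 0, "rz": 0, "dx": -0.005, "dy": -0.0021, "dz": 0, "fingers": 0},
    {"rx": 0, "ry": 0, "rz": 0, "dx": -0.0053, "dy": -0.0014, "dz": 0, "fingers": 0},
  ],
)

```text
time_s: 21.35
position: [0.4927, -0.1455, 0.0101]
tool_rot: [[-0.608, 0.794, 0.0], [0.794, 0.608, -0.0], [-0.0, 0.0, -1.0]]
ft_force: [-1.3, 0.8, 0.7]
grip_width: 0.0002
gripper_force: 0.8
```

```bash
python3 go.py; python3 look.py | grep pin
```

```text
t 21.35 fix pos [0.1246 0.0471 0.0101] F fix [0.7 1.4 0.7] grip 0.0002 q [-30.  31.  95.  -0.  54. -67.]
rot err (tool rotvec) [2.000e-04 3.000e-04 7.853e-01]
latch_pin 40 0.58 [0.121 0.039 0.061]
```

Contact (about 1.6 N) and the pin is moving; continue the arc.

Emit:
arm_command(
  deltas=[
    {"rx": 0, "ry": 0, "rz": 0, "dx": -0.0053, "dy": -0.0007, "dz": 0, "fingers": 0},
    {"rx": 0, "ry": 0, "rz": 0, "dx": -0.0055, "dy": -0.0001, "dz": 0, "fingers": 0},
    {"rx": 0, "ry": 0, "rz": 0, "dx": -0.0054, "dy": 0.0006, "dz": 0, "fingers": 0},
    {"rx": 0, "ry": 0, "rz": 0, "dx": -0.0053, "dy": 0.0013, "dz": 0, "fingers": 0},
    {"rx": 0, "ry": 0, "rz": 0, "dx": -0.005, "dy": 0.0019, "dz": 0, "fingers": 0},
    {"rx": 0, "ry": 0, "rz": 0, "dx": -0.0048, "dy": 0.0025, "dz": 0, "fingers": 0},
    {"rx": 0, "ry": 0, "rz": 0, "dx": -0.0045, "dy": 0.0031, "dz": 0, "fingers": 0},
    {"rx": 0, "ry": 0, "rz": 0, "dx": -0.004, "dy": 0.0036, "dz": 0, "fingers": 0},
    {"rx": 0, "ry": 0, "rz": 0, "dx": 0, "dy": 0, "dz": 0, "fingers": 0},
  ],
)

```text
time_s: 22.55
position: [0.5271, -0.1692, 0.01]
tool_rot: [[-0.608, 0.794, 0.001], [0.794, 0.608, -0.0], [-0.001, 0.0, -1.0]]
ft_force: [-0.6, 0.3, 0.5]
grip_width: 0.0004
gripper_force: 0.0
```

```bash
python3 go.py; python3 look.py | grep pin
```

```text
t 22.55 fix pos [0.1057 0.0098 0.01  ] F fix [0.2 0.6 0.5] grip 0.0004 q [-30.  34.  88.   0.  58. -68.]
rot err (tool rotvec) [5.000e-04 4.000e-04 7.858e-01]
latch_pin 42 0.72 [ 0.083 -0.     0.061]
```

Emit:
arm_command(
  deltas=[
    {"rx": 0, "ry": 0, "rz": 0, "dx": -0.001, "dy": 0.001, "dz": 0, "fingers": 0},
    {"rx": 0, "ry": 0, "rz": 0, "dx": -0.001, "dy": 0.001, "dz": 0, "fingers": 0},
  ],
)

```text
time_s: 23.05
position: [0.5282, -0.1689, 0.0099]
tool_rot: [[-0.608, 0.794, -0.002], [0.794, 0.608, 0.001], [0.002, -0.001, -1.0]]
ft_force: [-5.9, 2.7, 3.2]
grip_width: 0.0003
gripper_force: 3.0
```

```bash
python3 go.py; python3 look.py | grep pin
```

```text
t 23.05 fix pos [0.1062 0.0087 0.0099] F fix [1.9 6.2 3.2] grip 0.0003 q [-30.  34.  88.  -0.  58. -67.]
rot err (tool rotvec) [-0.002  -0.0018  0.7856]
latch_pin 43 0.16 [0.004 0.095 0.061]
latch_pin 44 0.7 [0.092 0.004 0.061]
```

Emit:
arm_command(
  deltas=[
    {"rx": 0, "ry": 0, "rz": 0, "dx": -0.001, "dy": 0.001, "dz": 0, "fingers": 0},
  ],
)

```text
time_s: 23.45
position: [0.5288, -0.1686, 0.0097]
tool_rot: [[-0.608, 0.794, -0.004], [0.794, 0.608, 0.002], [0.004, -0.002, -1.0]]
ft_force: [-9.7, 4.9, 5.5]
grip_width: -0.0002
gripper_force: 4.8
```

```bash
python3 go.py; python3 look.py | grep pin
```

```text
t 23.45 fix pos [0.1066 0.0082 0.0097] F fix [ 3.6 10.2  5.5] grip -0.0002 q [-30.  34.  88.  -0.  58. -67.]
rot err (tool rotvec) [-0.0035 -0.0033  0.7857]
latch_pin 46 0.65 [0.087 0.004 0.061]
```

Emit:
arm_command(
  deltas=[
    {"rx": 0, "ry": 0, "rz": 0, "dx": 0.004, "dy": -0.003, "dz": 0, "fingers": 0},
    {"rx": 0, "ry": 0, "rz": 0, "dx": 0.01, "dy": -0.005, "dz": 0, "fingers": 0},
    {"rx": 0, "ry": 0, "rz": 0, "dx": 0.02, "dy": -0.01, "dz": 0, "fingers": 0},
    {"rx": 0, "ry": 0, "rz": 0, "dx": 0, "dy": 0, "dz": -0.04, "fingers": 0},
    {"rx": 0, "ry": 0, "rz": 0, "dx": 0, "dy": 0, "dz": -0.05, "fingers": 0},
    {"rx": 0, "ry": 0, "rz": 0, "dx": 0.03, "dy": -0.03, "dz": -0.03, "fingers": 0},
    {"rx": 0, "ry": 0, "rz": 0, "dx": 0.03, "dy": -0.03, "dz": 0, "fingers": 0},
    {"rx": 0, "ry": 0, "rz": 0, "dx": 0.03, "dy": -0.03, "dz": 0, "fingers": 0},
    {"rx": 0, "ry": 0, "rz": 0, "dx": 0.03, "dy": -0.03, "dz": 0, "fingers": 0},
    {"rx": 0, "ry": 0, "rz": 0, "dx": 0.03, "dy": -0.03, "dz": 0, "fingers": 0},
    {"rx": 0, "ry": 0, "rz": 0, "dx": 0, "dy": 0, "dz": 0, "fingers": 0},
  ],
)

```text
time_s: 24.85
position: [0.2836, -0.1244, 0.1288]
tool_rot: [[-0.606, 0.795, -0.001], [0.795, 0.606, 0.0], [0.0, -0.0, -1.0]]
ft_force: [0.7, 0.2, -0.7]
grip_width: 0.0004
gripper_force: 0.0
```

```bash
python3 go.py; python3 look.py
python3 - <<'E'
from fit import *
a=env.get_image("top");b=env.get_image("side")
p=fit([a,b],(.5229,-.2753,1.4386,.059,0.0));print(p.round(4))
f,m=model((.5229,-.2753,1.4386,.059,0));print([proj(i,m["latch_pin"]).round(1) for i in(a,b)])
g=cv2.cvtColor(a["color"],cv2.COLOR_BGR2GRAY);q=proj(a,m["latch_pin"]).astype(int)
print(q);print(g[q[1]-9:q[1]+10,q[0]-9:q[0]+12])
E
```

```text
t 24.85 fix pos [0.118  0.2571 0.1288] F fix [ 0.2 -0.7 -0.7] grip 0.0004 q [-46.   2. 114.  -0.  64. -83.]
rot err (tool rotvec) [-6.000e-04 -2.000e-04  7.836e-01]
y -0.03 front edge x 0.107; y -0.015 front edge x 0.108; y 0 front edge x 0.084; y 0.015 front edge x 0.108; y 0.03 front edge x 0.108; 
carrier 47 0.88 [0.061 0.    0.02 ]
latch_pin 47 0.51 [ 0.096 -0.004  0.061]
carrier 48 0.23 [-0.095 -0.09   0.02 ]
latch_pin 48 0.62 [ 0.09  -0.     0.061]
fixture 49 [-3.  -0.3]
channel_mouth 49 [0.1 1.5]
carrier 49 [-0.1 -2. ]
carrier_rear 49 [ 3.1 -1.7]
latch_pivot 49 [ 3.  -0.3]
fixture 50 [-1.2 -0. ]
channel_mouth 50 [0.5 0.9]
carrier 50 [ 0.5 -0.2]
carrier_rear 50 [-0.4 -2.2]
seat 50 [-0.3 -0.7]
latch_pivot 50 [-1.4 -0.4]
latch_pin 50 [ 0.  -2.5]
[ 0.522  -0.2757  1.4491  0.0557  0.0312]
[array([237. , 209.3]), array([282.3, 197.6])]
[237 209]
[[140 168 173 163  61  53  58  56  55  56  56  52  57  55  59  56  56  55
   55  56  58]
 [ 87  66  90  93  86  59  54  57  56  56  57  57  57  55  57  59  57  56
   57  55  57]
 [115 117 117 123  61  56  58  56  60  56  58  59  55  56  57  
[... 750 characters left out ...]
7 166 163 166 180  45  46  53  59  45  22 195  96  52  52  57
   59  59  58]
 [172 171 168 168 168 166 177  98  48  39  41  27  42 197  62  52  57  55
   52  57  57]
 [ 52 106 120 172 179 180 184 192 112  55  32  51 194 180  43  55  56  57
   56  58  53]
 [ 67  67  52  50  36  33  35  49 116 107 200 201 130  35  53  55  57  55
   56  61  59]
 [123 128  42  55  52  52  56  52  53  45  57  38  45  56  54  61  55  55
   56  55  55]
 [117 125  46  55  54  56  58  57  56  55  53  53  58  58  59  58  59  55
   57  54  57]
 [116 125  47  55  58  59  59  57  55  57  59  53  57  58  58  56  56  54
   56  56  56]
 [118 128  51  55  59  57  59  61  57  58  57  60  59  59  56  58  56  57
   59  53  57]]
```

Run:
```python
from fit import *
b=env.get_image("side")
g=cv2.cvtColor(b["color"],cv2.COLOR_BGR2GRAY)
f,m=model((.5229,-.2753,1.4386,.059,0))
for l in(-.05,0,.05,.1):print(l,proj(b,model((.5229,-.2753,1.4386,.059,l))[1]["latch_pin"]).round(1),end=" ")
print("piv",proj(b,m["latch_pivot"]).round(1),"post",[proj(b,f(.138,y,.015)).round(1) for y in(-.012,.012)])
print(list(range(270,298)))
for r in range(192,218,1):print(r,*g[r,270:298])
```

```text
-0.05 [283.6 197.6] 0 [282.3 197.6] 0.05 [281.  197.5] 0.1 [279.8 197.5] piv [284.7 202.8] post [array([291.3, 213.3]), array([278.2, 212.9])]
[270, 271, 272, 273, 274, 275, 276, 277, 278, 279, 280, 281, 282, 283, 284, 285, 286, 287, 288, 289, 290, 291, 292, 293, 294, 295, 296, 297]
192 18 4 1 16 20 19 14 16 6 17 18 17 6 1 16 17 9 10 32 34 40 23 57 152 207 212 212 213
193 5 5 7 24 17 13 17 17 14 19 21 21 15 19 20 24 17 37 35 34 19 39 114 183 212 211 212 212
194 2 13 0 7 21 18 6 26 8 13 2 17 16 12 5 28 32 33 28 30 56 109 167 206 213 211 211 212
195 0 0 20 5 19 5 2 8 21 20 8 19 12 17 29 38 50 38 25 68 149 198 208 210 211 210 212 210
196 20 5 11 17 24 14 16 12 19 1 21 12 0 29 41 46 40 19 67 149 203 214 214 211 211 211 212 209
197 27 26 16 31 35 36 37 38 37 38 24 23 28 30 35 28 31 69 150 203 214 212 214 212 212 210 210 210
198 25 27 25 24 35 40 37 44 55 37 29 31 19 27 28 23 61 149 204 215 214 212 214 211 212 210 210 211
199 8 11 22 18 24 25 28 30 31 32 22 17 18 17 23 56 145 200 215 213 212 212 212 212 212 211 210 212
200 57 66 29 34 26 6 17 17 2 11 4 25 17 3 36 123 190 211 214 214 212 21
[... 1116 characters left out ...]
11 213 213 213 213 213 215 213 208 177 109 46 22 9 10 33 109 154 112 112 110 109 163 213 214 212 212 213 211
212 213 213 215 212 213 214 214 208 186 142 80 56 55 53 72 126 152 116 115 109 112 166 215 216 214 214 213 214
213 156 160 170 171 171 171 171 165 143 138 146 148 149 149 143 136 130 99 111 108 110 165 215 216 214 215 212 214
214 67 71 94 93 92 86 88 86 83 101 117 120 121 120 115 108 90 71 67 71 66 106 149 156 153 154 152 154
215 26 34 32 36 36 27 36 33 59 83 86 88 95 91 87 87 76 46 33 37 34 35 56 60 63 71 66 67
216 35 37 29 26 35 24 30 30 38 57 68 75 77 74 74 62 46 35 20 23 27 33 24 32 26 27 28 19
217 35 29 37 29 33 29 31 36 36 31 37 44 45 46 38 33 32 34 30 36 31 38 27 34 33 28 22 31
```

```bash
python3 -c "
from rig import env
print(env.close_job())"
```

```text
the job is handed in; nothing more can be done
None
```

I slid the carrier along the rails until it seated, closed the latch against its end stop, and handed the job in with the arm clear at about 25 s. The cameras showed the plate flat on the rails and the latch pin at its closed position. A first pass missed the carrier because the tool's reported height was about 33 mm too low. I didn't touch the screwdriver, tweezers or spool.

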